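Date check at the baking bench: slide the spice tins into the keep and discard lanes

TASK

Sort the four spice tins by the tag on their lids: both green-tagged tins go into the green keep lane and both red-tagged tins into the red discard lane, one behind the other, standing upright and wholly inside between the walls. Their lids are loose, so slide the tins along the marble slab, in through the open end of the lane, and do not pick them up or tip them over. Leave the ramekin, the pastry cutter, the pepper jar and the rolling pin where they stand.

Things in the scene. Friction and masses are not known exactly. Their poses are not given: they have to be found in the camera images.
- tin_green_a: squat round spice tin (bare steel, white lid) with a round green tag 34 mm wide on its lid; 50 mm in diameter, 45 mm tall, about 0.16 kg, standing upright on the slab; origin at the centre of its underside, z up
- tin_green_b: squat round spice tin (brass, white lid) with a round green tag 34 mm wide on its lid; 50 mm in diameter, 45 mm tall, about 0.16 kg, standing upright on the slab; origin at the centre of its underside, z up
- tin_red_a: squat round spice tin (bare steel, white lid) with a round red tag 34 mm wide on its lid; 50 mm in diameter, 45 mm tall, about 0.16 kg, standing upright on the slab; origin at the centre of its underside, z up
- tin_red_b: squat round spice tin (brass, white lid) with a round red tag 34 mm wide on its lid; 50 mm in diameter, 45 mm tall, about 0.16 kg, standing upright on the slab; origin at the centre of its underside, z up
- bay_green: green U-shaped keep lane fixed on the slab, its floor coloured too; inside 118 mm long (its x) and 70 mm wide (its y), walls 6 mm thick and 16 mm high, no raised floor; open at its -x end (towards the robot), closed at +x; origin at the centre of the lane's floor, on the slab. The mouth is at x = -59 mm, the inner face of the end wall at x = +59 mm; one tin behind the other fits two
- bay_red: red U-shaped discard lane fixed on the slab, its floor coloured too; inside 118 mm long (its x) and 70 mm wide (its y), walls 6 mm thick and 16 mm high, no raised floor; open at its -x end (towards the robot), closed at +x; origin at the centre of the lane's floor, on the slab. The mouth is at x = -59 mm, the inner face of the end wall at x = +59 mm; one tin behind the other fits two
- ramekin: bystander: open white ceramic ramekin, 66 mm across, 42 mm tall; origin at the centre of its underside
- cutter: bystander: round steel pastry cutter, 64 mm across, ring 26 mm high with an arched wire handle up to 57 mm; origin at the centre of its underside
- pepper_jar: bystander: amber jar with black cap, 46 mm across, 58 mm tall; origin at the centre of its underside
- rolling_pin: bystander: wooden rolling pin lying along its y beyond the lanes, 400 mm long, barrel 50 mm thick; origin under its middle, on the slab. All these things stand on a marble slab whose top is 12 mm above the table (z = 0.012), reaching from x = 0.37 to 0.87 m and y = -0.5 to 0.5 m

How it is judged:
At the end, for the whole second after the job is handed in: Each green-tagged tin stands upright on the slab, at rest, wholly inside the green lane (in the lane's frame its centre between x = -37 and +45 mm and within 20 mm of the centreline), and each red-tagged tin likewise in the red lane (x of tin_green_a in the frame of bay_green between -0.037 and 0.045 m and y of tin_green_a in the frame of bay_green between -0.02 and 0.02 m and height (world z) of each of tin_green_a, tin_green_b, tin_red_a, tin_red_b below 0.017 m and angle between each of tin_green_a, tin_green_b, tin_red_a, tin_red_b's own z axis and vertical below 0.1 rad and linear speed of each of tin_green_a, tin_green_b, tin_red_a, tin_red_b below 0.02 m/s and x of tin_green_b in the frame of bay_green between -0.037 and 0.045 m and y of tin_green_b in the frame of bay_green between -0.02 and 0.02 m and x of tin_red_a in the frame of bay_red between -0.037 and 0.045 m and y of tin_red_a in the frame of bay_red between -0.02 and 0.02 m and x of tin_red_b in the frame of bay_red between -0.037 and 0.045 m and y of tin_red_b in the frame of bay_red between -0.02 and 0.02 m); the robot touches nothing.
It fails at once if a tin is lifted more than 10 mm off the slab (height (world z) of any of tin_green_a, tin_green_b, tin_red_a, tin_red_b above 0.022 m).
It fails at once if a tin is tipped by more than 0.4 rad (angle between any of tin_green_a, tin_green_b, tin_red_a, tin_red_b's own z axis and vertical above 0.4 rad).
It fails at once if the ramekin, cutter, pepper jar or rolling pin is moved more than 15 mm (distance of any of ramekin, cutter, pepper_jar, rolling_pin from where it was at the start of the episode above 0.015 m).
It also fails if it takes over 72 s, if anything falls off the work surface, if the arm or the gripper's body presses on something with over 40 N, if the wrist force passes 120 N, or if a joint passes its speed limit or range.

ROBOT

A 6-joint arm with a two-finger parallel gripper is mounted at the origin on the work surface. World frame = base frame: x ahead of the robot, y to its left, z up, the work surface at z = 0. Lengths are in m, angles in rad, forces in N, time in s.
With the tool pointing down it reaches from about 0.35 to 0.975 m from the base axis. Payload 4.9 kg.
Tool frame: the origin (TCP) lies at the very end of the fingers, on their centre line; the grasp point (between the pads) lies ctrl.hold_point_z behind it (ctrl.hold_point_z is the distance from the TCP to the grasp point, in m); z points along the fingers, y is the line along which they close (so a half turn about z gives the same grasp; the last joint's range is limited). The gripper opens to 85 mm and grips with 20 to 120 N. Pads are 22 mm wide; open, the fingers measure 114 mm over their backs; the gripper's body (76 mm by 85 mm) begins 54 mm behind the grasp point. The pads swing forward as they close: fully open they stand 13 mm farther back than shut.
Start: joints at [1.155, 0.053, 1.613, -0, 1.476, -0.119], TCP at [0.183, 0.598, 0.231] pointing down, gripper open.
Joint ranges: [-3.01, 3.01], [-1.01, 2.22], [0.06, 2.58], [-1.02, 4.17], [0.09, 2.62], [-3.14, 3.14]. Speed limits (rad/s): [2.57, 2.57, 3.14, 3.14, 3.14, 3.14].

INTERFACE

Orientations are given as a rotation vector (axis times angle).
In Python, from station import ctrl gives the robot as it stands. The module is installed in compiled form; this text tells all that it offers.
- The arm moves only by the tool jog_arm, never from a script. Its argument "deltas" is a list of rows, each a list of 3 entries, a list of its own where there are three numbers: the closure, from -1 (fully open) to 1 (shut), then the shift along the world's x, y, z scaled (see below), then the turn, a rotation vector about the world's x, y, z scaled (see below). A call has 1 to 12 rows; each row is the pose to reach, as a shift and turn from the pose commanded when the call began, turning the shorter way round; what a row does not reach only later rows make up. The controller multiplies each number of a shift by 0.4 m and each number of a turn by 180 degrees. A row lasts 1/12 s, in which the tool goes at most 41.7 mm and 7.16 degrees, less where a joint would pass 70% of its speed; a pose out of reach is approached as far as the arm can. A call with a number of a shift or a turn outside -1 to 1 is refused whole. A call with a gripper value outside its range is refused whole. The fingers move at their own pace and stop on an object; "squeeze" is the grip in N (left out, the last holds). Time passes only in rows, so rows that repeat a pose let the fingers close. It gives the time, the measured TCP pose, the force, the opening and the grip force at its end, in the units of the state.
- ctrl.get_obs(): the state, without advancing time (a new reading comes with each control period).
- ctrl.get_image(name): name is "side" or "top" or "wrist"; returns the picture (420x560x3 uint8, red, green, blue); there is no depth.
- ctrl.get_calibration(name): a dict with "K" (3x3 intrinsics, pixels), "extrinsics" (4x4, takes a point from world to camera coordinates). Camera axes: x right, y down, z forward; pixel columns grow to the right and rows downward; lengths in m; the calibration is good to about 2 mm. A picture is of the moment at which its call begins: read the wrist's pose just before it. get_calibration takes no time and is no camera call; for the wrist camera it gives the pose at the moment of the call.
- ctrl.finish_job(): hands the job in; it is judged then, once.
The state is a dict: "t": time; "q": joint angles; "dq": joint speeds; "effort": joint torques, N m; "tool_pos": TCP position; "tool_rot": TCP orientation; "contact_force": force on the tool from outside, world axes, zero at the start; "wrist_torque": the same for the moment, N m; "opening": finger opening in m; "grip_force": force on a finger pad.
Only numpy, scipy, OpenCV 4.12 (cv2) and the standard library are available. Lean on these libraries where they do the work, as an engineer would, in place of code of your own. Each camera call takes 0.05 s, during which the arm holds its last target. There are 200 camera calls.

## Working session

There is one attempt and no reset: what is moved stays moved. The work goes in short steps, Python scripts to look and compute and a tool call to move; the robot and the scene stay as the last step left them, time stands still between calls to the robot, and variables do not carry over. Pictures are saved under pics/ and viewed, at most 10 in all, crops included, and the job is handed in when it is done.

Besides the shell and the picture viewer there is one more tool, called after "Emit:" as name(argument=value, ...) on one line, values as JSON. jog_arm: Moves the arm, as the interface text tells. Its arguments: {"type":"object","properties":{"deltas":{"type":"array","items":{"type":"array"}},"squeeze":{"type":"number"}},"required":["deltas"]}

```bash
mkdir -p pics; python3 - <<'E'
from station import ctrl
import cv2
o=ctrl.get_obs();print(o,ctrl.hold_point_z)
for n in("top","side"):
    im=ctrl.get_image(n);cv2.imwrite(f"pics/{n}0.png",im[:,:,::-1]);c=ctrl.get_calibration(n);print(n,c)
E
```

```text
{'t': 0.0, 'q': array([ 1.15501157e+00,  5.33881008e-02,  1.61429578e+00, -2.80848710e-06,
        1.47602077e+00, -1.18988221e-01]), 'dq': array([-0.00087974, -0.00064073, -0.00105289, -0.00032783,  0.00010578,
       -0.00072864]), 'effort': array([-2.43578106e-04, -3.93684947e+01, -3.70177639e+01, -1.01689232e-04,
        6.94522445e-03,  1.15445249e-05]), 'tool_pos': array([0.18252352, 0.59709561, 0.2300426 ]), 'tool_rot': array([-0.46441488, -3.10651318,  0.00320022]), 'contact_force': array([ 0.23941611, -0.26483136,  0.6598397 ]), 'wrist_torque': array([ 0.01903056,  0.00956426, -0.01751879]), 'grip_force': 0.0, 'opening': 0.08528840367605356} 0.0187
top {'K': array([[515.97973173,   0.        , 283.77693949],
       [  0.        , 515.97973173, 204.75159115],
       [  0.        ,   0.        ,   1.        ]]), 'extrinsics': array([[-0.0269978 , -0.99930132, -0.02584533,  0.03461195],
       [-0.9855026 ,  0.03093941, -0.16681538,  0.60131813],
       [ 0.16749847,  0.020967  , -0.98564935,  1.16339318],
       [ 0.        ,  0.        ,  0.        ,  1.        ]])}
side {'K': array([[456.56560221,   0.        , 284.44734047],
       [  0.        , 456.56560221, 216.99263609],
       [  0.        ,   0.        ,   1.        ]]), 'extrinsics': array([[-0.96923204, -0.24612995, -0.0030484 ,  0.6049142 ],
       [-0.18273417,  0.72777362, -0.6610248 ,  0.14443624],
       [ 0.16491655, -0.64012937, -0.75035786,  1.00945023],
       [ 0.        ,  0.        ,  0.        ,  1.        ]])}
```

View pics/top0.png

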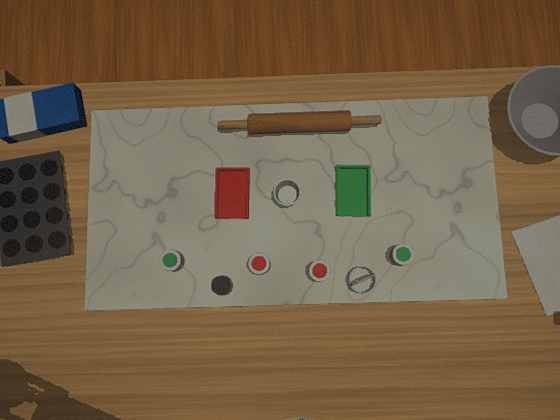

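View pics/side0.png

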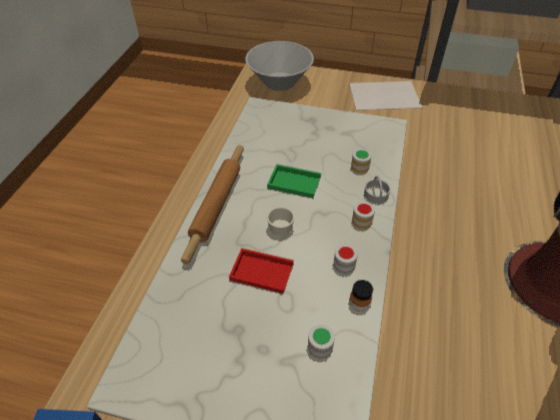

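The top view shows green tags at (171,260) and (403,254), red tags at (259,263) and (319,270). The red lane is at (232,193), the green lane at (353,191), the ramekin at (286,193), the jar at (221,285), and the cutter at (360,280). Next I measure these positions.

```bash
cat > h.py <<'E'
import cv2,numpy as np
from station import ctrl
def unproj(uv,z,n="top"):
    c=ctrl.get_calibration(n);R=c["extrinsics"][:3,:3];t=c["extrinsics"][:3,3]
    d=R.T@np.linalg.solve(c["K"],[uv[0],uv[1],1]);o=-R.T@t
    return (o+d*(z-o[2])/d[2])[:2]
def blobs(im):
    h=cv2.cvtColor(im,cv2.COLOR_RGB2HSV);H,S,V=cv2.split(h);out=[]
    for name,m in(("green",(H>45)&(H<85)&(S>120)&(V>50)),("red",((H<6)|(H>174))&(S>170)&(V>60))):
        n,l,s,c=cv2.connectedComponentsWithStats(m.astype(np.uint8))
        for i in range(1,n):
            if s[i,4]>40: out.append((name,s[i],c[i],(l==i)))
    return out
def lanes_tins(im):
    for name,s,c,m in blobs(im):
        if s[4]<600: print(name,"tin",c.round(1),s[4],unproj(c,.057).round(4))
        else:
            r=cv2.minAreaRect(np.argwhere(m)[:,::-1].astype(np.float32))
            print(name,"lane",s,unproj(r[0],.02).round(4),[unproj(p,.028).round(3) for p in cv2.boxPoints(r)])
E
python3 - <<'E'
from h import *
im=cv2.imread("pics/top0.png")[:,:,::-1].copy();lanes_tins(im)
for n,p,z in(("ram",(286,191),.054),("jar",(221.5,285),.07),("cutter",(360.5,280),.038),("pin",(299,122),.04),("slabBL",(86,310),.012),("slabBR",(506,297),.012)):print(n,unproj(p,z).round(3))
cv2.imwrite("pics/c.png",cv2.resize(im[150:315,130:430,::-1],None,fx=2.6,fy=2.6,interpolation=cv2.INTER_CUBIC))
E
```

```text
green lane [ 336  165   35   51 1531] [ 0.6382 -0.1506] [array([ 0.7  , -0.112]), array([ 0.697, -0.194]), array([ 0.575, -0.187]), array([ 0.577, -0.106])]
green tin [403.1 253.9] 143 [ 0.4784 -0.2532]
green tin [169.6 259.8] 139 [0.4803 0.2845]
red lane [ 215  168   35   50 1543] [0.6415 0.1433] [array([0.581, 0.185]), array([0.704, 0.181]), array([0.699, 0.1  ]), array([0.577, 0.104])]
red tin [258.8 263. ] 129 [0.4669 0.078 ]
red tin [319.5 270.6] 138 [ 0.4458 -0.0607]
ram [0.634 0.011]
jar [0.419 0.163]
cutter [ 0.422 -0.155]
pin [ 0.807 -0.025]
slabBL [0.37  0.494]
slabBR [ 0.374 -0.495]
```

View pics/c.png

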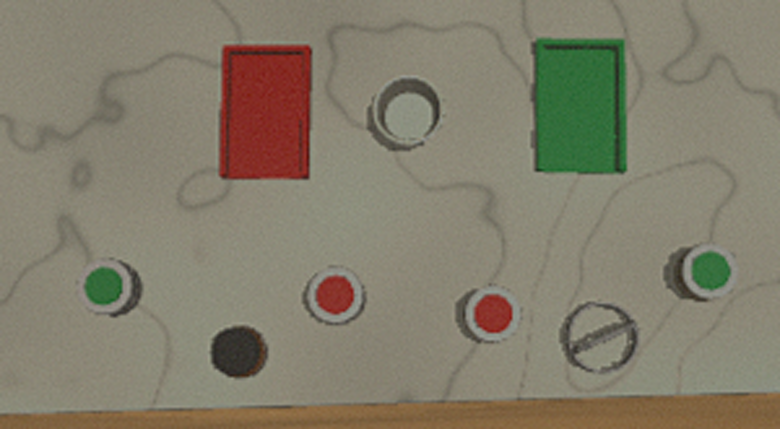

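Emit:
jog_arm(deltas=[[-0.6,[0.711,-1,0],[0,0,0.0945]],[-0.6,[0.711,-1,0],[0,0,0.0945]],[-0.6,[0.711,-1,0],[0,0,0.0945]],[-0.6,[0.711,-1,0],[0,0,0.0945]],[-0.6,[0.711,-1,0],[0,0,0.0945]],[-0.6,[0.711,-1,0],[0,0,0.0945]],[-0.6,[0.711,-1,0],[0,0,0.0945]],[-0.6,[0.711,-1,0],[0,0,0.0945]],[-0.6,[0.711,-1,0],[0,0,0.0945]],[-0.6,[0.711,-1,0],[0,0,0.0945]],[-0.6,[0.711,-1,0],[0,0,0.0945]],[-0.6,[0.711,-1,0],[0,0,0.0945]]], squeeze=20)

```text
t: 1.1
tool_pos: [0.468, 0.1951, 0.231]
tool_rot: [-0.002, -3.142, 0.001]
contact_force: [0.6, -0.3, 0.3]
opening: 0.0685
grip_force: 0.0
```

Emit:
jog_arm(deltas=[[-0.6,[0,-0.1,0],[0,0,0]],[-0.6,[0,-0.2,0],[0,0,0]],[-0.6,[0,-0.3,0],[0,0,0]],[-0.6,[0,-0.3,-0.1],[0,0,0]],[-0.6,[0,-0.3,-0.2],[0,0,0]],[-0.6,[0,-0.3,-0.3],[0,0,0]],[-0.6,[0,-0.3,-0.3],[0,0,0]],[-0.6,[0,-0.3,-0.3],[0,0,0]]])

```text
t: 1.77
tool_pos: [0.4649, 0.0776, 0.109]
tool_rot: [0.0, -3.135, 0.0]
contact_force: [1.3, 0.3, 0.4]
opening: 0.0682
grip_force: 0.0
```

```bash
python3 - <<'E'
from h import *
o=ctrl.get_obs();print(o["tool_pos"].round(4),o["t"])
im=ctrl.get_image("wrist");cv2.imwrite("pics/w1.png",im[:,:,::-1])
for name,s,c,m in blobs(im): print(name,s,c.round(1),unproj(c,.057,"wrist").round(4))
E
```

```text
[0.4649 0.0776 0.109 ] 1.7667
red [   5  167   61   58 2712] [ 35.1 195.4] [ 0.4515 -0.0655]
red [ 252  203   57   55 2463] [280.1 230. ] [0.4726 0.0766]
red [313 346  60  24 787] [345.1 354.2] [0.5591 0.1196]
```

View pics/w1.png

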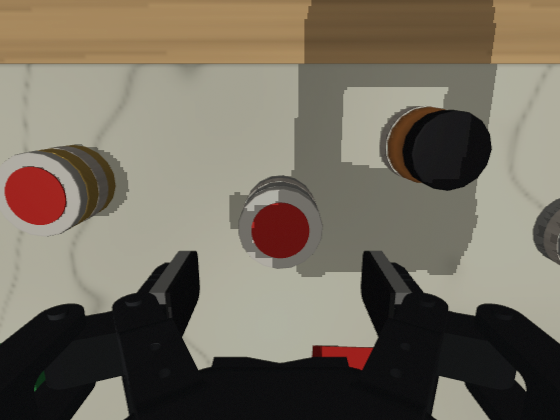

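The wrist view shows the red tin at (280,230), centred between the fingers. The jar, at (450,150), is clear of them.

Emit:
jog_arm(deltas=[[-0.6,[0.007,0,-0.05],[0,0,0]],[-0.6,[0.007,0,-0.1],[0,0,0]],[-0.6,[0.007,0,-0.15],[0,0,0]],[-0.6,[0.007,0,-0.19],[0,0,0]],[-0.6,[0.007,0,-0.19],[0,0,0]],[-0.3,[0.007,0,-0.19],[0,0,0]],[0,[0.007,0,-0.19],[0,0,0]],[0,[0.007,0,-0.19],[0,0,0]],[0,[0.007,0,-0.19],[0,0,0]]], squeeze=20)

```text
t: 2.57
tool_pos: [0.4726, 0.0778, 0.0385]
tool_rot: [-0.0, 3.136, 0.0]
contact_force: [-0.0, -0.2, 7.1]
opening: 0.0492
grip_force: 21.8
```

Emit:
jog_arm(deltas=[[0,[0.02,0.022,0],[0,0,0]],[0,[0.05,0.055,0],[0,0,0]],[0,[0.08,0.09,0],[0,0,0]],[0,[0.115,0.13,0],[0,0,0]],[0,[0.15,0.166,0],[0,0,0]],[0,[0.19,0.165,0],[0,0,0]],[0,[0.24,0.164,0],[0,0,0]],[0,[0.29,0.163,0],[0,0,0]],[0,[0.34,0.162,0],[0,0,0]],[0,[0.39,0.161,0],[0,0,0]],[0,[0.44,0.16,0],[0,0,0]],[0,[0.48,0.159,0],[0,0,0]]])

```text
t: 3.57
tool_pos: [0.664, 0.1416, 0.0384]
tool_rot: [-0.0, 3.14, 0.001]
contact_force: [-5.5, -0.5, 9.9]
opening: 0.049
grip_force: 22.0
```

Emit:
jog_arm(deltas=[[0,[0.008,0,0],[0,0,0]],[0,[0.008,0,0],[0,0,0]],[-0.3,[0.008,0,0],[0,0,0]],[-0.5,[0.008,0,0],[0,0,0]],[-0.6,[0.008,0,0],[0,0,0]],[-0.6,[0.008,0,0],[0,0,0]],[-0.6,[0.008,0,0.05],[0,0,0]],[-0.6,[0.008,0,0.12],[0,0,0]],[-0.6,[0.008,0,0.2],[0,0,0]],[-0.6,[0.008,0,0.2],[0,0,0]]])

```text
t: 4.4
tool_pos: [0.6691, 0.1418, 0.1232]
tool_rot: [-0.0, 3.13, 0.002]
contact_force: [0.3, -1.0, 0.8]
opening: 0.0683
grip_force: 0.0
```

```bash
python3 - <<'E'
from h import *
o=ctrl.get_obs();print(o["tool_pos"].round(4),o["t"])
im=ctrl.get_image("wrist");cv2.imwrite("pics/w2.png",im[:,:,::-1])
for name,s,c,m in blobs(im): print(name,s,c.round(1),unproj(c,.057,"wrist").round(4))
E
```

```text
[0.6691 0.1418 0.1232] 4.4
red [  219    67   129   185 15857] [280.6 143.2] [0.6235 0.1407]
red [ 253  182   54   52 2223] [279.1 207.7] [0.6624 0.1399]
```

View pics/w2.png

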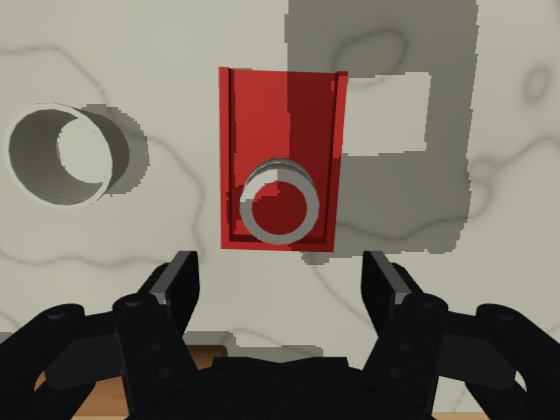

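The first red tin stands deep in the red lane (lid at about (280,205)), clear of both walls. Now the second red tin.

Emit:
jog_arm(deltas=[[-0.6,[-0.541,-0.507,0],[0,0,0]],[-0.6,[-0.541,-0.507,0],[0,0,0]],[-0.6,[-0.541,-0.507,0],[0,0,0]],[-0.6,[-0.541,-0.507,0],[0,0,0]],[-0.6,[-0.541,-0.507,0],[0,0,0]],[-0.6,[-0.541,-0.507,0],[0,0,0]],[-0.6,[-0.541,-0.507,0],[0,0,0]],[-0.6,[-0.541,-0.507,0],[0,0,0]],[-0.6,[-0.541,-0.507,0],[0,0,0]],[-0.6,[-0.541,-0.507,0],[0,0,0]],[-0.6,[-0.541,-0.507,0],[0,0,0]]])

```text
t: 5.37
tool_pos: [0.4494, -0.0609, 0.1152]
tool_rot: [-0.001, 3.142, 0.001]
contact_force: [1.1, -0.8, 0.0]
opening: 0.0681
grip_force: 0.0
```

```bash
python3 - <<'E'
from h import *
o=ctrl.get_obs();print(o["tool_pos"].round(4),o["t"])
im=ctrl.get_image("wrist");cv2.imwrite("pics/w3.png",im[:,:,::-1])
for name,s,c,m in blobs(im): print(name,s,c.round(1),unproj(c,.057,"wrist").round(4))
E
```

```text
[ 0.4494 -0.0609  0.1152] 5.3667
green [191 354  31  16 274] [203.1 360.5] [ 0.5493 -0.1137]
green [115 376  11  44 326] [120.3 397.6] [ 0.5799 -0.1731]
red [ 252  191   56   54 2371] [279.2 217.7] [ 0.4483 -0.0625]
red [514 371  13  20 117] [520.  380.3] [0.5648 0.103 ]
red [468 397  22  23 262] [476.3 411.9] [0.5916 0.077 ]
```

View pics/w3.png

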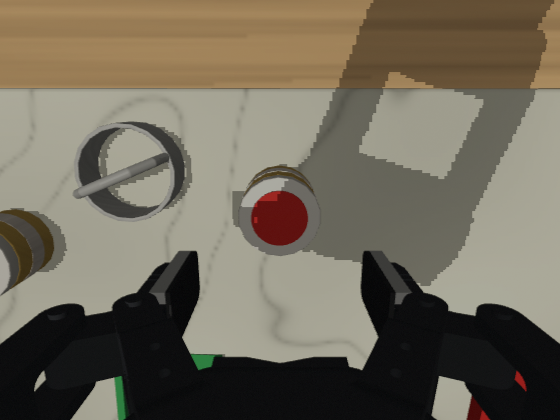

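The tin at (279,218) is centred between the fingers. The cutter, at (130,170), has room beside it.

Emit:
jog_arm(deltas=[[-0.6,[0,0,-0.06],[0,0,0]],[-0.6,[0,0,-0.12],[0,0,0]],[-0.6,[0,0,-0.17],[0,0,0]],[-0.6,[0,0,-0.2],[0,0,0]],[-0.6,[0,0,-0.2],[0,0,0]],[-0.3,[0,0,-0.2],[0,0,0]],[0,[0,0,-0.2],[0,0,0]],[0,[0,0,-0.2],[0,0,0]],[0,[0,0,-0.2],[0,0,0]]])

```text
t: 6.17
tool_pos: [0.4495, -0.0616, 0.0362]
tool_rot: [-0.001, 3.14, -0.001]
contact_force: [0.1, 0.7, -1.9]
opening: 0.0492
grip_force: 21.1
```

Emit:
jog_arm(deltas=[[0,[0.02,0.05,0],[0,0,0]],[0,[0.045,0.11,0],[0,0,0]],[0,[0.07,0.175,0],[0,0,0]],[0,[0.1,0.24,0],[0,0,0]],[0,[0.125,0.305,0],[0,0,0]],[0,[0.15,0.37,0],[0,0,0]],[0,[0.175,0.435,0],[0,0,0]],[0,[0.195,0.485,0],[0,0,0]],[0,[0.21,0.511,0],[0,0,0]],[0,[0.24,0.511,0],[0,0,0]],[0,[0.28,0.511,0],[0,0,0]],[0,[0.315,0.511,0],[0,0,0]]])

```text
t: 7.17
tool_pos: [0.5757, 0.1429, 0.0361]
tool_rot: [-0.001, 3.141, -0.0]
contact_force: [-2.3, 0.1, 2.2]
opening: 0.0488
grip_force: 21.6
```

Emit:
jog_arm(deltas=[[0,[0.03,-0.001,0],[0,0,0]],[0,[0.06,-0.002,0],[0,0,0]],[0,[0.09,-0.002,0],[0,0,0]],[0,[0.09,-0.002,0],[0,0,0]],[0,[0.09,-0.002,0],[0,0,0]],[-0.3,[0.09,-0.002,0],[0,0,0]],[-0.5,[0.09,-0.002,0],[0,0,0]],[-0.6,[0.09,-0.002,0],[0,0,0]],[-0.6,[0.09,-0.002,0],[0,0,0]],[-0.6,[0.09,-0.002,0.06],[0,0,0]],[-0.6,[0.09,-0.002,0.13],[0,0,0]],[-0.6,[0.09,-0.002,0.2],[0,0,0]]])

```text
t: 8.17
tool_pos: [0.6095, 0.142, 0.1151]
tool_rot: [0.0, -3.139, 0.0]
contact_force: [0.4, 0.2, -0.1]
opening: 0.0682
grip_force: 0.0
```

```bash
python3 - <<'E'
from h import *
o=ctrl.get_obs();print(o["tool_pos"].round(4),o["t"])
im=ctrl.get_image("wrist");cv2.imwrite("pics/w4.png",im[:,:,::-1])
for name,s,c,m in blobs(im): print(name,s,c.round(1),unproj(c,.057,"wrist").round(4))
E
```

```text
[0.6095 0.142  0.1151] 8.1667
green [530   0  30  18 426] [547.    7.3] [0.4979 0.2835]
red [ 222  162  123  170 8077] [281. 237.] [0.6286 0.1421]
red [ 252  194   56   54 2353] [279.3 221. ] [0.6179 0.141 ]
red [ 253  279   53   48 1953] [278.9 302.5] [0.6753 0.1407]
```

View pics/w4.png

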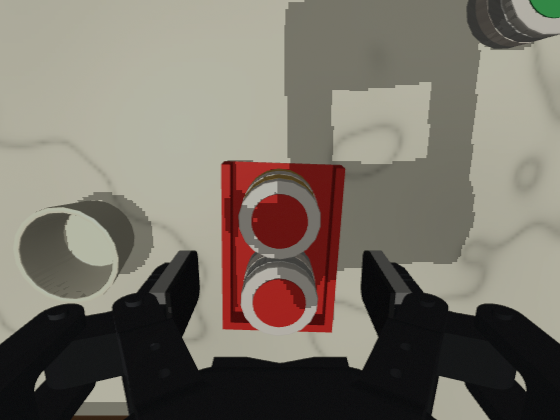

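Both red tins stand in the red lane, lids at (279,220) and (279,302). Next is the right green tin.

Emit:
jog_arm(deltas=[[-0.6,[-0.327,-0.99,0],[0,0,0]],[-0.6,[-0.327,-0.99,0],[0,0,0]],[-0.6,[-0.327,-0.99,0],[0,0,0]],[-0.6,[-0.327,-0.99,0],[0,0,0]],[-0.6,[-0.327,-0.99,0],[0,0,0]],[-0.6,[-0.327,-0.99,0],[0,0,0]],[-0.6,[-0.327,-0.99,0],[0,0,0]],[-0.6,[-0.327,-0.99,0],[0,0,0]],[-0.6,[-0.327,-0.99,0],[0,0,0]],[-0.6,[-0.327,-0.99,0],[0,0,0]],[-0.6,[-0.327,-0.99,0],[0,0,0]],[-0.6,[-0.327,-0.99,0],[0,0,0]]])

```text
t: 9.22
tool_pos: [0.4791, -0.2556, 0.1154]
tool_rot: [0.006, 3.141, 0.0]
contact_force: [0.5, -0.7, 0.6]
opening: 0.0686
grip_force: 0.0
```

```bash
python3 - <<'E'
from h import *
o=ctrl.get_obs();print(o["tool_pos"].round(4),o["t"])
for n in("wrist","top"):
  im=ctrl.get_image(n);cv2.imwrite(f"pics/{n}5.png",im[:,:,::-1])
  for name,s,c,m in blobs(im): print(n,name,s,c.round(1),unproj(c,.057,n).round(4))
E
```

```text
[ 0.4791 -0.2556  0.1154] 9.2167
wrist green [ 255  195   56   54 2354] [282.4 221.2] [ 0.4805 -0.254 ]
wrist green [359 319  20  50 471] [367.4 341.7] [ 0.5645 -0.1975]
wrist green [ 431  376   35   44 1078] [447.6 398.9] [ 0.6108 -0.1386]
top green [ 336  165   35   51 1545] [352.5 191.5] [ 0.6275 -0.1451]
top green [163 254  14  13 142] [169.6 259.8] [0.4802 0.2845]
top red [215 168  34  50 625] [234.5 192.7] [0.6336 0.1324]
top red [224 175  13  13 137] [230.  180.9] [0.6622 0.1426]
top red [224 197  13  14 139] [230.2 203.5] [0.608  0.1427]
```

Emit:
jog_arm(deltas=[[-0.6,[0,0,-0.06],[0,0,0]],[-0.6,[0,0,-0.12],[0,0,0]],[-0.6,[0,0,-0.17],[0,0,0]],[-0.6,[0,0,-0.2],[0,0,0]],[-0.6,[0,0,-0.2],[0,0,0]],[-0.3,[0,0,-0.2],[0,0,0]],[0,[0,0,-0.2],[0,0,0]],[0,[0,0,-0.2],[0,0,0]],[0,[0,0,-0.2],[0,0,0]]])

```text
t: 10.07
tool_pos: [0.4808, -0.2543, 0.0366]
tool_rot: [-0.0, 3.14, -0.002]
contact_force: [0.2, 0.4, -1.1]
opening: 0.0491
grip_force: 21.3
```

Emit:
jog_arm(deltas=[[0,[0.03,0.03,0],[0,0,0]],[0,[0.06,0.08,0],[0,0,0]],[0,[0.09,0.13,0],[0,0,0]],[0,[0.11,0.18,0],[0,0,0]],[0,[0.12,0.23,0],[0,0,0]],[0,[0.125,0.267,0],[0,0,0]],[0,[0.16,0.267,0],[0,0,0]],[0,[0.2,0.266,0],[0,0,0]],[0,[0.24,0.264,0],[0,0,0]],[0,[0.285,0.262,0],[0,0,0]],[0,[0.33,0.26,0],[0,0,0]],[0,[0.375,0.258,0],[0,0,0]]])

```text
t: 11.07
tool_pos: [0.6311, -0.151, 0.0363]
tool_rot: [0.0, 3.141, -0.001]
contact_force: [-1.6, 0.8, 0.2]
opening: 0.0493
grip_force: 21.7
```

Emit:
jog_arm(deltas=[[0,[0.04,-0.002,0],[0,0,0]],[0,[0.087,-0.003,0],[0,0,0]],[0,[0.087,-0.003,0],[0,0,0]],[0,[0.087,-0.003,0],[0,0,0]],[-0.3,[0.087,-0.003,0],[0,0,0]],[-0.5,[0.087,-0.003,0],[0,0,0]],[-0.6,[0.087,-0.003,0],[0,0,0]],[-0.6,[0.087,-0.003,0],[0,0,0]],[-0.6,[0.087,-0.003,0.06],[0,0,0]],[-0.6,[0.087,-0.003,0.13],[0,0,0]],[-0.6,[0.087,-0.003,0.2],[0,0,0]],[-0.6,[0.087,-0.003,0.2],[0,0,0]]])

```text
t: 12.07
tool_pos: [0.6683, -0.1533, 0.1231]
tool_rot: [-0.0, 3.131, -0.006]
contact_force: [1.3, 0.3, 1.4]
opening: 0.0683
grip_force: 0.0
```

```bash
python3 - <<'E'
from h import *
o=ctrl.get_obs();print(o["tool_pos"].round(4),o["t"])
im=ctrl.get_image("wrist");cv2.imwrite("pics/w6.png",im[:,:,::-1])
for name,s,c,m in blobs(im): print(name,s,c.round(1),unproj(c,.057,"wrist").round(4))
E
```

```text
[ 0.6683 -0.1533  0.1231] 12.0667
green [  223    61   129   188 15730] [283.  136.5] [ 0.6188 -0.1526]
green [ 255  183   55   52 2231] [281.8 208.7] [ 0.6623 -0.1532]
```

View pics/w6.png

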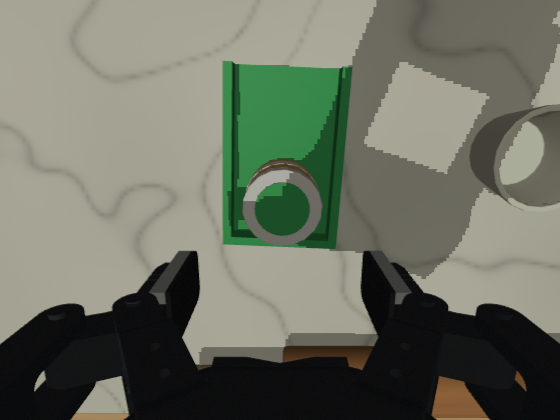

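The first green tin stands deep in the green lane, lid at (282,208). Now the last tin, on the left.

Emit:
jog_arm(deltas=[[-0.6,[-0.46,0.95,0],[0,0,0]],[-0.6,[-0.46,0.95,0],[0,0,0]],[-0.6,[-0.46,0.95,0],[0,0,0]],[-0.6,[-0.46,0.95,0],[0,0,0]],[-0.6,[-0.46,0.95,0],[0,0,0]],[-0.6,[-0.46,0.95,0],[0,0,0]],[-0.6,[-0.46,0.95,0],[0,0,0]],[-0.6,[-0.46,0.95,0],[0,0,0]],[-0.6,[-0.46,0.95,0],[0,0,0]],[-0.6,[-0.46,0.95,0],[0,0,0]],[-0.6,[-0.46,0.95,0],[0,0,0]],[-0.6,[-0.46,0.95,0],[0,0,0]]])

```text
t: 13.12
tool_pos: [0.4787, 0.2296, 0.114]
tool_rot: [0.007, -3.14, 0.001]
contact_force: [1.2, -0.5, -0.0]
opening: 0.068
grip_force: 0.0
```

Emit:
jog_arm(deltas=[[-0.6,[0,0.08,0],[0,0,0]],[-0.6,[0,0.14,0],[0,0,0]],[-0.6,[0,0.14,0],[0,0,0]],[-0.6,[0,0.14,0],[0,0,0]]])

```text
t: 13.45
tool_pos: [0.4811, 0.2832, 0.1146]
tool_rot: [0.0, -3.141, 0.002]
contact_force: [0.1, 0.0, -0.2]
opening: 0.0682
grip_force: 0.0
```

```bash
python3 - <<'E'
from h import *
o=ctrl.get_obs();print(o["tool_pos"].round(4),o["t"])
for n in("wrist","top"):
  im=ctrl.get_image(n);cv2.imwrite(f"pics/{n}7.png",im[:,:,::-1])
  for name,s,c,m in blobs(im): print(n,name,s,c.round(1),unproj(c,.057,n).round(4))
E
```

```text
[0.4811 0.2832 0.1146] 13.45
wrist green [ 253  196   56   54 2366] [281.  222.6] [0.4826 0.2819]
wrist red [ 72 388  28  31 442] [ 88.1 405.5] [0.6173 0.147 ]
top green [ 337  165   34   51 1053] [352.4 196.4] [ 0.6158 -0.1441]
top green [348 171  14  13 139] [354.4 176.8] [ 0.6625 -0.1511]
top red [215 168  34  50 671] [233.5 191.6] [0.6362 0.1347]
top red [224 175  13  13 137] [230.  180.9] [0.6622 0.1426]
top red [224 197  13  14 139] [230.1 203.5] [0.608  0.1428]
```

Emit:
jog_arm(deltas=[[-0.6,[0,0,-0.06],[0,0,0]],[-0.6,[0,0,-0.12],[0,0,0]],[-0.6,[0,0,-0.17],[0,0,0]],[-0.6,[0,0,-0.2],[0,0,0]],[-0.6,[0,0,-0.2],[0,0,0]],[-0.3,[0,0,-0.2],[0,0,0]],[0,[0,0,-0.2],[0,0,0]],[0,[0,0,-0.2],[0,0,0]],[0,[0,0,-0.2],[0,0,0]]])

```text
t: 14.3
tool_pos: [0.4815, 0.2843, 0.0365]
tool_rot: [-0.0, 3.14, 0.001]
contact_force: [0.8, 0.2, -2.2]
opening: 0.0492
grip_force: 21.1
```

Emit:
jog_arm(deltas=[[0,[0.03,-0.02,0],[0,0,0]],[0,[0.06,-0.06,0],[0,0,0]],[0,[0.08,-0.11,0],[0,0,0]],[0,[0.08,-0.17,0],[0,0,0]],[0,[0.08,-0.23,0],[0,0,0]],[0,[0.08,-0.29,0],[0,0,0]],[0,[0.08,-0.35,0],[0,0,0]],[0,[0.08,-0.41,0],[0,0,0]],[0,[0.08,-0.47,0],[0,0,0]],[0,[0.08,-0.53,0],[0,0,0]],[0,[0.08,-0.58,0],[0,0,0]],[0,[0.08,-0.62,0],[0,0,0]]])

```text
t: 15.3
tool_pos: [0.5136, 0.0345, 0.0364]
tool_rot: [0.001, 3.14, -0.0]
contact_force: [0.1, 1.0, -0.2]
opening: 0.0492
grip_force: 21.4
```

Emit:
jog_arm(deltas=[[0,[0,-0.04,0],[0,0,0]],[0,[0,-0.09,0],[0,0,0]],[0,[0,-0.15,0],[0,0,0]],[0,[0,-0.21,0],[0,0,0]],[0,[0,-0.27,0],[0,0,0]],[0,[0,-0.33,0],[0,0,0]],[0,[0,-0.38,0],[0,0,0]],[0,[0,-0.42,0],[0,0,0]],[0,[0,-0.457,0],[0,0,0]],[0,[0.02,-0.457,0],[0,0,0]],[0,[0.05,-0.457,0],[0,0,0]],[0,[0.05,-0.457,0],[0,0,0]]])

```text
t: 16.3
tool_pos: [0.5352, -0.1475, 0.0367]
tool_rot: [0.0, 3.138, -0.002]
contact_force: [0.3, 0.4, -1.5]
opening: 0.0491
grip_force: 21.3
```

Emit:
jog_arm(deltas=[[0,[0.03,0,0],[0,0,0]],[0,[0.07,-0.002,0],[0,0,0]],[0,[0.11,-0.004,0],[0,0,0]],[0,[0.15,-0.006,0],[0,0,0]],[0,[0.19,-0.007,0],[0,0,0]],[0,[0.19,-0.007,0],[0,0,0]],[0,[0.19,-0.007,0],[0,0,0]],[-0.3,[0.19,-0.007,0],[0,0,0]],[-0.5,[0.19,-0.007,0],[0,0,0]],[-0.6,[0.19,-0.007,0],[0,0,0]],[-0.6,[0.19,-0.007,0],[0,0,0]],[-0.6,[0.19,-0.007,0.02],[0,0,0]]])

```text
t: 17.3
tool_pos: [0.6068, -0.149, 0.0414]
tool_rot: [-0.0, -3.138, -0.002]
contact_force: [-0.2, 0.5, 0.2]
opening: 0.0682
grip_force: 0.0
```

Emit:
jog_arm(deltas=[[-0.6,[0,0,0.08],[0,0,0]],[-0.6,[0,0,0.16],[0,0,0]],[-0.6,[0,0,0.25],[0,0,0]],[-0.6,[-0.1,0,0.35],[0,0,0]],[-0.6,[-0.2,0,0.35],[0,0,0]],[-0.6,[-0.3,0,0.35],[0,0,0]],[-0.6,[-0.4,0,0.35],[0,0,0]],[-0.6,[-0.4,0.1,0.35],[0,0,0]],[-0.6,[-0.4,0.2,0.35],[0,0,0]],[-0.6,[-0.4,0.3,0.35],[0,0,0]],[-0.6,[-0.4,0.3,0.35],[0,0,0]],[-0.6,[-0.4,0.3,0.35],[0,0,0]]])

```text
t: 18.3
tool_pos: [0.4485, -0.0281, 0.1839]
tool_rot: [-0.006, 3.14, -0.001]
contact_force: [0.5, -0.6, -0.1]
opening: 0.0681
grip_force: 0.0
```

```bash
python3 - <<'E'
from h import *
o=ctrl.get_obs();print(o["tool_pos"].round(4),o["t"])
im=ctrl.get_image("top");cv2.imwrite("pics/t8.png",im[:,:,::-1])
for name,s,c,m in blobs(im): print(name,s,c.round(1),unproj(c,.057).round(4))
cv2.imwrite("pics/t8c.png",cv2.resize(im[100:315,130:430,::-1],None,fx=2.6,fy=2.6,interpolation=cv2.INTER_CUBIC))
E
```

```text
[ 0.4485 -0.0281  0.1839] 18.3
green [337 165  34  51 571] [352.7 192.9] [ 0.6241 -0.1452]
green [348 171  14  13 139] [354.4 176.8] [ 0.6625 -0.1511]
green [348 193  14  14 144] [354.3 199.5] [ 0.6083 -0.1483]
red [215 168  34  50 667] [233.7 192. ] [0.6353 0.1341]
red [224 175  13  13 137] [230.  180.9] [0.6622 0.1426]
red [224 197  13  14 137] [230.1 203.5] [0.608  0.1428]
```

View pics/t8c.png

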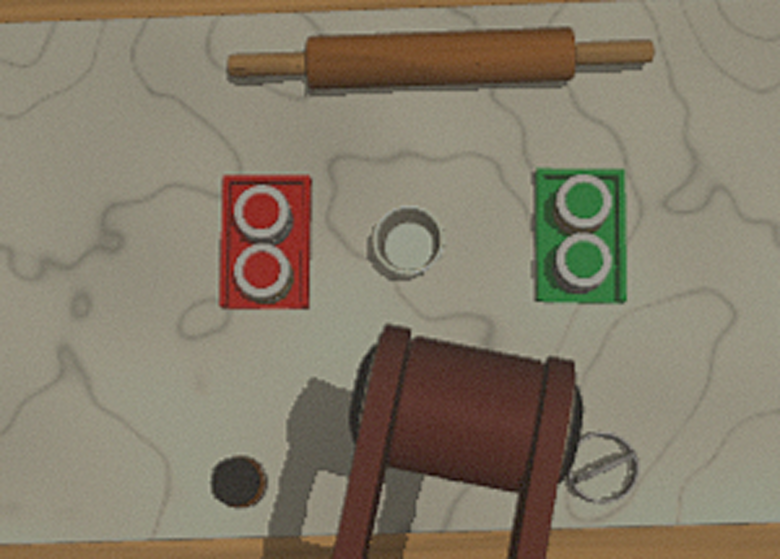

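All four tins stand in their lanes: red lids at crop (262,212) and (262,270), green lids at (584,200) and (583,262). The ramekin, cutter, jar and pin have not moved. Handing in.

```bash
python3 -c "
from station import ctrl
print(ctrl.finish_job())"
```

```text
the job is handed in; nothing more can be done
None
```

I handed the job in at about 18 s with all four tins upright in their lanes, both green-tagged in the green lane and both red-tagged in the red; the last picture shows the bystanders where they stood, but the hand-in returned no verdict.

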